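# Lock the battery housing and hold its controller cover ready above it

### The arm

A 6-joint arm with a two-finger parallel gripper is mounted at the origin on the work surface. World frame = base frame: x ahead of the robot, y to its left, z up, the work surface at z = 0. Lengths are in m, angles in rad, forces in N, time in s.
With the tool pointing down it reaches from about 0.35 to 0.85 m from the base axis. Payload 8.1 kg.
Tool frame: the origin (TCP) lies midway between the tips of the shut fingers; the grasp point (between the pads) lies 19 mm behind it; z points along the fingers, y is the line along which they close (so a half turn about z gives the same grasp; the last joint's range is limited). The gripper opens to 93 mm and grips with 3 to 60 N. Pads are 15 mm wide; open, the fingers measure 128 mm over their backs; the gripper's body (75 mm by 188 mm) begins 65 mm behind the grasp point.
Start: joints at [-1.239, 0.13, 1.488, -0, 1.523, -0.085], TCP at [0.243, -0.549, 0.219] pointing down, gripper open.
Joint ranges: [-2.96, 2.96], [-0.89, 2.26], [0.02, 2.5], [-1.34, 4.48], [0, 2.73], [-2.66, 2.66]. Speed limits (rad/s): [2.39, 2.39, 2.79, 3.14, 3.14, 3.14].

### API

Orientations are given as a rotation vector (axis times angle).
In Python, from plant import robot, cams gives the robot as it stands. The module is installed in compiled form; this text tells all that it offers.
- The arm moves only by the tool play_rows, never from a script. Its arguments are lists of equal length, an entry for each row: "slide": the shift along the tool's x, y, z scaled (see below), a list of three; "twist": the turn, a rotation vector about the tool's x, y, z scaled (see below), a list of three. A call has exactly 8 rows; each row shifts and turns the commanded pose from where the row before left it, along the tool's axes as they then stand; what a row does not reach is not made up. The controller multiplies each number of a shift by 25 cm and each number of a turn by 60 degrees. A row lasts 1/10 s, in which the tool goes at most 50 mm and 8.59 degrees, less where a joint would pass 70% of its speed; a pose out of reach is approached as far as the arm can. A call with a number of a shift or a turn outside -1 to 1 is refused whole. A call with a gripper value outside its range is refused whole. "fingers" is the closure, from -1 (fully open) to 1 (shut), set as the call begins (left out, the last holds). The fingers move at their own pace and stop on an object; "force" is the grip in N (left out, the last holds). Time passes only in rows, so rows that do not move let the fingers close, or fill a call up. It gives the time, the measured TCP pose, the force, the opening and the grip force at its end, in the units of the state.
- robot.read_state(): the state, without advancing time (a new reading comes with each control period).
- cams.read_camera(name): name is "side" or "top"; returns (picture, depth): 384x512x3 uint8, red, green, blue; 384x512 float32, m along the optical axis (not along the pixel's ray), 0 where there is no reading.
- cams.get_calibration(name): a dict with "fx", "fy", "cx", "cy" (pixels), "k1" (the pictures are not rectified: a ray, as slopes to the right and down, at radius r is drawn at 1 + k1 r^2 times it, then the intrinsics apply), "world_from_camera" (4x4, takes a point from camera to world coordinates). Camera axes: x right, y down, z forward; pixel columns grow to the right and rows downward; lengths in m; the calibration is good to about 2 mm. A picture is of the moment at which its call begins. get_calibration takes no time and is no camera call.
- robot.close_job(): hands the job in; it is judged then, once.
The state is a dict: "t": time; "q": joint angles; "dq": joint speeds; "joint_torque": joint torques, N m; "tool_pos": TCP position; "orientation": TCP orientation; "force": force on the tool from outside, world axes, zero at the start; "wrist_torque": the same for the moment, N m; "opening": finger opening in m; "gripper_force": force on a finger pad.
Only numpy, scipy, OpenCV 4.12 (cv2) and the standard library are available. Lean on these libraries where they do the work, as an engineer would, in place of code of your own. Each camera call takes 0.05 s, during which the arm holds its last target. There are 200 camera calls.

### The job

First slide the red transport lock on the assembly fixture all the way to its end stop, its bolt in the lug of the housing, while the black controller cover still lies on its blue pad. Then lift the cover by its heat sink over the row of white bins and bring it above the open aluminium housing, centred, level and square with it, with a gap of about 15 mm to the rim, and finish while holding it still there so that a workmate can plug it in underneath. The cover must not touch the bins or the fixture at any time, and leave everything else on the bench where it is.

Things in the scene. Friction and masses are not known exactly. Their poses are not given: they have to be found in the camera images.
- fixture: Fixed fixture: dark base plate (x -150 to 90 mm, y -85 to 85, 12 thick) with an open aluminium box, the housing, 160 mm (x) by 110 mm (y), walls 5 mm, rim 67 mm above the bench. Origin: on the bench under the housing's centre; z up. Left or right of the bins, turned up to 0.35 rad. The lock's track runs along y at x = -125 mm; at its +y end a lug (y 68 to 83 mm, top 38 mm high) takes the bolt.
- rim (a point): Centre of the housing's opening at the height of its rim (67 mm above the fixture's origin); axes as fixture (x along the 160 mm side, y along the 110 mm side, z up).
- lock (a joint): Travel of the transport lock in m along the fixture's +y, towards the lug: 0 fully open, 0.07 at the end stop (bolt in the lug). Starts between 0 and 0.02. It slides with about 1.5 N of friction and stays where it is left.
- lock_top (a point): Centre of the top of the lock's red upright grip, 90 mm above the bench; axes as fixture. The grip is 18 mm (x) by 24 mm (y) and 56 mm tall (34 to 90 mm above the bench), on a black carriage 34 x 40 mm; its face is 36 mm from the housing's wall.
- cover: Loose controller cover, 0.2 to 0.45 kg: black plate 160 mm (x) by 110 mm (y), 6 mm thick, with a finned aluminium heat sink on its middle, 90 mm (x) by 30 mm (y, grip it across y), top 50 mm above the plate's underside. Origin: centre of the plate's underside; z up. It looks the same after half a turn. It lies on the pad.
- pad: Blue pad fixed to the bench on the other side of the bins from the fixture, 200 x 140 x 12 mm (x, y, z); origin under its centre. The cover lies on it, turned up to 0.25 rad from the pad's axes and up to 10 mm off its centre in x and in y.
- bins: Row of three open white parts bins, fixed to the bench, between pad and fixture: 370 mm along its x (away from the robot), 105 mm along y, 100 mm high. Origin: on the bench under the row's centre.
- bottle: Blue bottle standing on the bench, diameter 60 mm, 170 mm high, origin under its centre. Leave alone.
- jar: Glass jar with steel lid, diameter 60 mm, 70 mm high, origin under its centre. Leave alone.
- screwdriver: Screwdriver lying on the bench, along its x. Leave alone.
- tape: Yellow ring of tape lying flat, diameter 90 mm, 24 mm high, origin under its centre. Leave alone.
- smallbin: Small violet open box, 80 x 100 x 50 mm, origin under its centre. Leave alone.
- wrench: Steel wrench lying on the bench, along its x. Leave alone.
There are look-alikes about, which are no part of the job. Leave any green or orange look-alike of the cover alone.

How it is judged:
On the way, in this order (a step that is already met when the one before it is completed fails the run):
1. the transport lock is at its end stop while the cover still lies on its pad (value of joint lock above 0.066 m and distance of cover from where it was at the start of the episode below 0.02 m), for 0.2 s.
2. the cover is carried over the row of bins (height (world z) of cover above 0.1 m and y of cover in the frame of bins between -0.06 and 0.06 m and x of cover in the frame of bins between -0.22 and 0.22 m), for 0.04 s.
At the end, for the whole second after the job is handed in: The lock is within 4 mm of its end stop; the cover is held still in the fingers above the housing, its centre within 10 mm of the housing's, square within 0.09 rad (either way round), level within 0.08 rad, its underside 6 to 25 mm above the rim, touching nothing but the fingers (value of joint lock above 0.066 m and horizontal distance between cover and rim below 0.01 m and z of cover in the frame of rim between 0.006 and 0.025 m and angle between the x axis of cover and the x axis of rim, either way round below 0.09 rad and angle between cover's own z axis and vertical below 0.08 rad and contact force between the fingers and cover above 2 N and contact force between cover and fixture below 0.1 N and linear speed of cover below 0.02 m/s and angular speed of cover below 0.15 rad/s); the arm keeps its last pose, push and grip.
It fails at once if the cover touches the fixture (contact force between cover and fixture above 0.3 N).
It fails at once if the cover touches the bins (contact force between cover and bins above 0.3 N).
It fails at once if something else on the bench is moved by more than 20 mm (distance of any of bottle, jar, screwdriver, tape, smallbin, wrench from where it was at the start of the episode above 0.02 m).
It also fails if it takes over 64 s, if anything falls off the work surface, if the arm or the gripper's body presses on something with over 40 N, if the wrist force passes 120 N, or if a joint passes its speed limit or range.

## Working session

There is one attempt and no reset: what is moved stays moved. The work goes in short steps, Python scripts to look and compute and a tool call to move; the robot and the scene stay as the last step left them, time stands still between calls to the robot, and variables do not carry over. Pictures are saved under pics/ and viewed, at most 10 in all, crops included, and the job is handed in when it is done.

Besides the shell and the picture viewer there is one more tool, called after "Call:" as name(argument=value, ...) on one line, values as JSON. play_rows: Moves the arm, as the interface text tells. Shifts and turns lie within -1 to 1; 1 stands for 25 cm of shift or 60 degrees of turn. Its arguments: {"type":"object","properties":{"slide":{"type":"array"},"twist":{"type":"array"},"fingers":{"type":"number"},"force":{"type":"number"}},"required":["slide","twist"]}

```bash
mkdir -p pics; cat > h.py <<'E'
import numpy as np, cv2
from plant import robot, cams
def grab(n):
    im,d=cams.read_camera(n); return im,d
def world(n,d):
    c=cams.get_calibration(n); h,w=d.shape
    u,v=np.meshgrid(np.arange(w),np.arange(h))
    K=np.array([[c['fx'],0,c['cx']],[0,c['fy'],c['cy']],[0,0,1.]])
    p=cv2.undistortPoints(np.stack([u,v],-1).reshape(-1,1,2).astype(float),K,np.array([c['k1'],0,0,0.])).reshape(h,w,2)
    P=np.dstack([p*d[...,None],d]); T=np.array(c['world_from_camera'])
    return P@T[:3,:3].T+T[:3,3]
E
python3 - <<'E'
from h import *
for n in('top','side'):
    im,d=grab(n); cv2.imwrite(f'pics/{n}0.png',im[...,::-1]); np.savez(f'{n}0.npz',im=im,d=d,P=world(n,d))
    print(n,np.round(np.array(cams.get_calibration(n)['world_from_camera']),3).tolist())
s=robot.read_state();print(s['t'],s['tool_pos'],s['orientation'],s['opening'])
E
```

```text
top [[-0.028, -0.991, 0.134, 0.347], [-1.0, 0.028, -0.002, 0.023], [-0.001, -0.134, -0.991, 1.601], [0.0, 0.0, 0.0, 1.0]]
side [[-0.785, -0.425, 0.449, -0.133], [-0.619, 0.562, -0.549, 0.802], [-0.019, -0.709, -0.705, 1.151], [0.0, 0.0, 0.0, 1.0]]
0.1 [ 0.24276394 -0.54813837  0.21771864] [-3.07202509e+00 -6.49674626e-01  3.10692166e-04] 0.09308825629623073
```

View pics/top0.png

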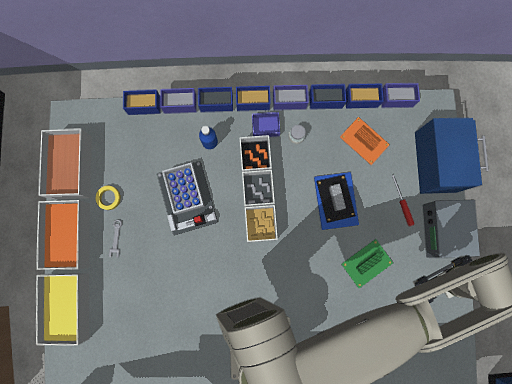

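View pics/side0.png

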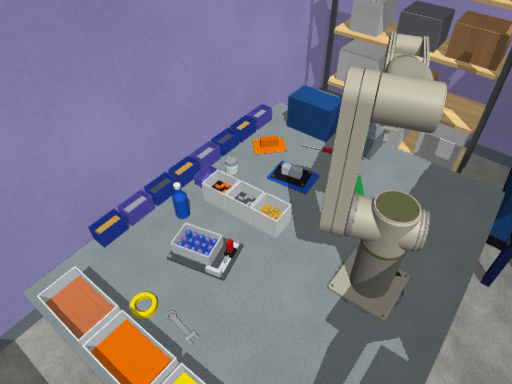

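The top picture shows the fixture at about (187,195), with its red grip at (198,220) and the lug to the left near (175,225). The bins are at (258,190) and the black cover lies on its pad at (337,200). The decoys are green at (368,263) and orange at (366,140). The side picture agrees.

```bash
cat > m.py <<'E'
from h import *
def rect(Q):
    (c,s,a)=cv2.minAreaRect((Q[:,:2]*1000).astype(np.float32)); 
    return np.round(c,1),np.round(s,1),round(a,1),len(Q)
if __name__=='__main__':
  for n in('top','side'):
    z=np.load(f'{n}0.npz'); im=z['im'].astype(int);P=z['P'];d=z['d']
    def sel(x0,x1,y0,y1,z0,z1,m=True):
        k=(d>0)&(P[...,0]>x0)&(P[...,0]<x1)&(P[...,1]>y0)&(P[...,1]<y1)&(P[...,2]>z0)&(P[...,2]<z1)&m
        return P[k]
    if n=='top':
        for nm,(v,u) in dict(fix=(187,183),lock=(220,198),bins=(190,258),cover=(200,337)).items(): print(nm,P[v,u].round(3))
    R,G,B=im[...,0],im[...,1],im[...,2]
    red=(R>120)&(G<70)&(B<70)
    print(n,'table',np.median(sel(.35,.45,.0,.1,-.02,.02)[:,2]))
    for nm,a in dict(rim=(.3,.75,.15,.45,.06,.074),bins=(.25,.8,-.1,.12,.09,.11),sink=(.35,.65,-.35,-.15,.05,.075),platepts=(.35,.65,-.35,-.15,.0145,.024)).items():
        Q=sel(*a); print(nm,rect(Q),np.median(Q[:,2]).round(4))
    Q=sel(.25,.55,.1,.4,.03,.1,red);print('red',rect(Q),Q.mean(0).round(4),Q.max(0).round(4))
    Q=Q[Q[:,2]>.083];print('redtop',rect(Q) if len(Q) else 0,Q.mean(0))
    print('tall',{k:sel(*k)[:,2].max().round(3) for k in[(.2,.8,.1,.45,.02,.3)]})
  print(cams.get_calibration('top')['fx'],cams.get_calibration('side')['fx'])
  for n in('top','side'):
    z=np.load(f'{n}0.npz');c=dict(top=(slice(140,250),slice(145,375)),side=(slice(150,290),slice(160,330)))[n]
    cv2.imwrite(f'pics/{n}crop.png',cv2.resize(z['im'][c][...,::-1],None,fx=3.4,fy=3.4,interpolation=cv2.INTER_CUBIC))
E
python3 m.py
```

```text
fix [0.584 0.26  0.048]
lock [0.46  0.203 0.085]
bins [ 0.566 -0.012  0.044]
cover [ 0.518 -0.292  0.066]
top table 0.00106689571327645
rim (array([608. , 254.3]), array([165.3, 291.3]), 81.2, 252) 0.0675
bins (array([568.1, -10.1]), array([371. , 105.2]), 2.7, 512) 0.1004
sink (array([ 531.5, -296.1]), array([90. , 30.8]), 8.9, 194) 0.0615
platepts (array([ 523.3, -294.8]), array([199.6, 127.8]), 5.8, 984) 0.0189
red (array([463.9, 206.2]), array([15.8, 20.8]), 18.7, 30) [0.4642 0.2057 0.0895] [0.4737 0.2161 0.0969]
redtop (array([463.9, 206.2]), array([15.8, 20.8]), 18.7, 28) [0.46397748 0.20557609 0.09005747]
tall {(0.2, 0.8, 0.1, 0.45, 0.02, 0.3): np.float64(0.178)}
side table -0.0004687375986281994
rim (array([607.6, 257.3]), array([163.6, 296.7]), 80.9, 318) 0.0663
bins (array([565.1,  -8.4]), array([373.6, 112.7]), 2.8, 590) 0.097
sink (array([ 528.4, -294.3]), array([88.9, 40.5]), 14.6, 124) 0.0594
platepts (array([ 515.7, -286.2]), array([200. , 124.6]), 1.5, 365) 0.0174
red (array([460.8, 209.2]), array([18.1, 28. ]), 20.0, 73) [0.4589 0.2119 0.0741] [0.4731 0.2225 0.0918]
redtop (array([461.6, 208.3]), array([17. , 25.9]), 20.0, 32) [0.46141324 0.20861677 0.08815789]
tall {(0.2, 0.8, 0.1, 0.45, 0.02, 0.3): np.float64(0.175)}
434.29287070601146 375.4188474370005
```

View pics/topcrop.png

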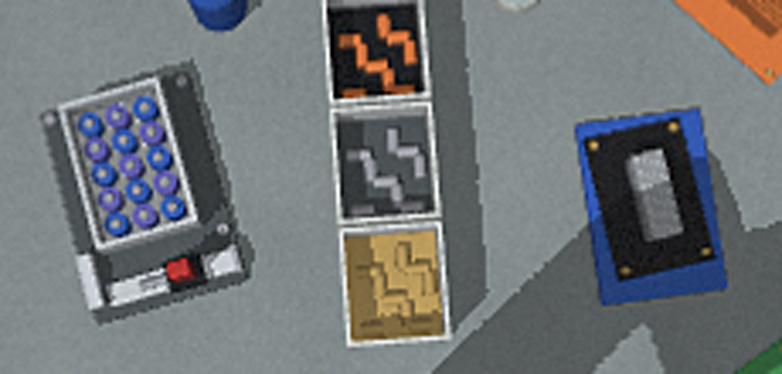

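The crop shows the housing tilted to the left, with the lug at crop (90,280) on the +y side and the red grip at (183,270). The cover's sink is at (655,195). The bottle got into the rim fit, so I'll refine that.

```bash
cat > m2.py <<'E'
from h import *
from m import rect
from scipy.optimize import minimize
from scipy.spatial.transform import Rotation as Ro
for n in('top','side'):
    z=np.load(f'{n}0.npz'); P=z['P'];d=z['d']; im=z['im'].astype(int)
    def boxfit(k,x0,hx,hy):
        Q=P[k][:,:2]
        def r(p):
            c,s=np.cos(p[2]),np.sin(p[2]); q=(Q-p[:2])@np.array([[c,-s],[s,c]])
            return q
        def cost(p):
            q=np.abs(r(p)); dx=q[:,0]-hx; dy=q[:,1]-hy
            sd=np.where((dx>0)&(dy>0),np.hypot(dx,dy),np.maximum(dx,dy)); return np.minimum(np.abs(sd),.01).mean()
        b=min((minimize(cost,[x0[0],x0[1],a],method='Nelder-Mead',options=dict(xatol=1e-5,fatol=1e-8,maxiter=2000,initial_simplex=None)) for a in(.05,.15,.25,.35)),key=lambda o:o.fun)
        return b.x.round(4),round(b.fun,4),len(Q)
    k=(d>0)&(P[...,2]>.06)&(P[...,2]<.073)&(np.hypot(P[...,0]-.59,P[...,1]-.25)<.105)
    print(n,'rim',boxfit(k,(.585,.255),.0775,.0525),rect(P[k]))
    k=(d>0)&(P[...,2]>.0145)&(P[...,2]<.024)&(np.hypot(P[...,0]-.53,P[...,1]+.295)<.12)&(im.max(2)<60)
    print('black',rect(P[k]),P[k].mean(0).round(4))
print((Ro.from_rotvec(robot.read_state()['orientation']).as_matrix()).round(3))
E
python3 m2.py
```

```text
top rim (array([0.5796, 0.2605, 0.2621]), np.float64(0.0015), 226) (array([579.7, 261.1]), array([161.2, 111.5]), 15.1, 226)
black (array([ 530.8, -297.3]), array([157.7, 109.1]), 11.2, 725) [ 0.5267 -0.2953  0.0193]
side rim (array([0.5776, 0.2626, 0.2532]), np.float64(0.002), 272) (array([579.8, 262.6]), array([165.8, 111.4]), 15.0, 272)
black (array([ 528.8, -294.1]), array([159.1, 114.5]), 12.4, 288) [ 0.5181 -0.28    0.0181]
[[ 0.914  0.405 -0.001]
 [ 0.405 -0.914  0.002]
 [ 0.    -0.002 -1.   ]]
```

Fit results: fixture centre (0.579, 0.261) with yaw 0.26, and the lock at fixture y ≈ -0.022. The cover is at (0.530, -0.296) with yaw about 0.19. I'll fly to a point above the lock at the current height.

Call:
play_rows(slide=[[0,0,0],[0,0,0],[0.08,-0.135,0],[0.08,-0.135,0],[0.08,-0.135,0],[0.08,-0.135,0],[0.08,-0.135,0],[0.08,-0.135,0]], twist=[[0,0,0.074],[0,0,0.074],[0,0,0],[0,0,0],[0,0,0],[0,0,0],[0,0,0],[0,0,0]], fingers=-1)

```text
t: 0.9
tool_pos: [0.3064, -0.3203, 0.2181]
orientation: [-3.114, -0.409, 0.0]
force: [0.5, -0.3, -0.7]
opening: 0.0929
gripper_force: 0.0
```

Call:
play_rows(slide=[[0.08,-0.135,0],[0.08,-0.135,0],[0.08,-0.135,0],[0.08,-0.135,0],[0.08,-0.135,0],[0.08,-0.135,0],[0.08,-0.135,0],[0.08,-0.135,0]], twist=[[0,0,0],[0,0,0],[0,0,0],[0,0,0],[0,0,0],[0,0,0],[0,0,0],[0,0,0]])

```text
t: 1.7
tool_pos: [0.391, -0.0181, 0.2185]
orientation: [3.115, 0.41, 0.0]
force: [-0.2, -1.4, -0.1]
opening: 0.0931
gripper_force: 0.0
```

Call:
play_rows(slide=[[0.085,-0.13,0],[0.085,-0.13,0],[0.085,-0.13,0],[0.085,-0.13,0],[0.085,-0.13,0],[0.085,-0.13,0],[0,0,0],[0,0,0]], twist=[[0,0,0],[0,0,0],[0,0,0],[0,0,0],[0,0,0],[0,0,0],[0,0,0],[0,0,0]])

```text
t: 2.5
tool_pos: [0.4632, 0.202, 0.2178]
orientation: [3.114, 0.413, -0.003]
force: [0.4, 0.2, 1.1]
opening: 0.0926
gripper_force: 0.0
```

```bash
cat > go.py <<'E'
import sys
from h import *
from scipy.spatial.transform import Rotation as Ro
def go(x,y,z,yaw):
    s=robot.read_state(); R=Ro.from_rotvec(s['orientation']).as_matrix()
    c,k=np.cos(yaw),np.sin(yaw); Rt=np.array([[c,k,0],[k,-c,0],[0,0,-1]])
    print('t',round(s['t'],2),'pos',s['tool_pos'].round(4),'yaw',np.arctan2(R[1,0],R[0,0]).round(4),'F',np.round(s['force'],1),'grip',round(s['gripper_force'],1),'open',round(s['opening'],4))
    print('twist units',(Ro.from_matrix(R.T@Rt).as_rotvec()/(np.pi/3)).round(4),'slide units cur axes',(R.T@(np.array([x,y,z])-s['tool_pos'])/.25).round(4),'target axes',(Rt.T@(np.array([x,y,z])-s['tool_pos'])/.25).round(4))
if __name__=='__main__': go(*map(float,sys.argv[1:]))
E
python3 go.py .4628 .2072 .053 .262
```

```text
t 2.5 pos [0.4632 0.202  0.2178] yaw 0.2638 F [0.4 0.2 1.1] grip 0.0 open 0.0926
twist units [0.0004 0.0018 0.0017] slide units cur axes [ 0.005  -0.0207  0.6593] target axes [ 0.0037 -0.0205  0.6594]
```

Call:
play_rows(slide=[[0.004,-0.02,0.08],[0,0,0.12],[0,0,0.12],[0,0,0.12],[0,0,0.1],[0,0,0.08],[0,0,0.04],[0,0,0]], twist=[[0,0,0],[0,0,0],[0,0,0],[0,0,0],[0,0,0],[0,0,0],[0,0,0],[0,0,0]])

```text
t: 3.3
tool_pos: [0.4622, 0.2054, 0.0523]
orientation: [3.114, 0.408, -0.005]
force: [0.2, -0.8, -0.1]
opening: 0.0931
gripper_force: 0.0
```

Call:
play_rows(slide=[[0,0,0],[0,0,0],[0,0,0],[0,0,0],[0,0,0],[0,0,0],[0,0,0],[0,0,0]], twist=[[0,0,0],[0,0,0],[0,0,0],[0,0,0],[0,0,0],[0,0,0],[0,0,0],[0,0,0]], fingers=1, force=15)

```text
t: 4.1
tool_pos: [0.4634, 0.2067, 0.0536]
orientation: [3.115, 0.41, -0.0]
force: [0.0, -0.0, 0.6]
opening: 0.034
gripper_force: 0.0
```

Call:
play_rows(slide=[[0,0,0],[0,0,0],[0,0,0],[0,-0.02,0],[0,-0.04,0],[0,-0.04,0],[0,-0.04,0],[0,-0.02,0]], twist=[[0,0,0],[0,0,0],[0,0,0],[0,0,0],[0,0,0],[0,0,0],[0,0,0],[0,0,0]])

```text
t: 4.9
tool_pos: [0.4528, 0.2466, 0.0536]
orientation: [-3.114, -0.412, -0.001]
force: [1.4, -1.0, -1.2]
opening: 0.0239
gripper_force: 15.0
```

```bash
python3 go.py .4452 .2750 .053 .262
```

```text
t 4.9 pos [0.4528 0.2466 0.0536] yaw 0.2628 F [ 1.4 -1.  -1.2] grip 15.0 open 0.0239
twist units [-0.0001 -0.0004  0.0008] slide units cur axes [-1.000e-04 -1.176e-01  2.500e-03] target axes [-1.000e-04 -1.176e-01  2.400e-03]
```

Call:
play_rows(slide=[[0,-0.012,0],[0,-0.012,0],[0,-0.008,0],[0,-0.008,0],[0,-0.004,0],[0,-0.004,0],[0,0,0],[0,0,0]], twist=[[0,0,0],[0,0,0],[0,0,0],[0,0,0],[0,0,0],[0,0,0],[0,0,0],[0,0,0]])

```text
t: 5.7
tool_pos: [0.4501, 0.257, 0.0536]
orientation: [-3.115, -0.41, -0.0]
force: [4.9, -0.1, -4.7]
opening: 0.0239
gripper_force: 15.0
```

Call:
play_rows(slide=[[0,-0.006,0],[0,-0.006,0],[0,-0.004,0],[0,-0.004,0],[0,-0.004,0],[0,0,0],[0,0,0],[0,0,0]], twist=[[0,0,0],[0,0,0],[0,0,0],[0,0,0],[0,0,0],[0,0,0],[0,0,0],[0,0,0]])

```text
t: 6.5
tool_pos: [0.4484, 0.2629, 0.0536]
orientation: [-3.114, -0.41, -0.0]
force: [5.0, -0.2, -5.2]
opening: 0.0244
gripper_force: 15.0
```

Call:
play_rows(slide=[[0,-0.006,0],[0,-0.006,0],[0,-0.004,0],[0,-0.004,0],[0,0,0],[0,0,0],[0,0,0],[0,0,0]], twist=[[0,0,0],[0,0,0],[0,0,0],[0,0,0],[0,0,0],[0,0,0],[0,0,0],[0,0,0]])

```text
t: 7.3
tool_pos: [0.4479, 0.2651, 0.0536]
orientation: [3.111, 0.409, 0.0]
force: [7.3, -12.0, -2.7]
opening: 0.0242
gripper_force: 15.0
```

```bash
cat > lk.py <<'E'
from h import *
from m import rect
for n in('top','side'):
    im,d=grab(n);P=world(n,d);im=im.astype(int);R,G,B=im[...,0],im[...,1],im[...,2]
    k=(d>0)&(R>120)&(G<70)&(B<70)&(abs(P[...,0]-.45)<.1)&(abs(P[...,1]-.25)<.1)&(P[...,2]>.03)&(P[...,2]<.12)
    print(n,rect(P[k]) if k.sum() else 0,P[k].mean(0).round(4))
    s=slice(150,290),slice(130,280); cv2.imwrite(f'pics/lk_{n}.png',cv2.resize(im[s][...,::-1].astype(np.uint8),None,fx=4,fy=4,interpolation=cv2.INTER_CUBIC))
s=robot.read_state();print(s['force'].round(1),s['wrist_torque'].round(2),s['opening'],s['tool_pos'].round(4))
E
python3 lk.py
```

```text
top 0 [nan nan nan]
side (array([440.6, 263.6]), array([ 2.5, 16.2]), 10.6, 16) [0.4409 0.2634 0.0584]
[  8.  -13.2  -2.9] [-2.11 -1.38 -0.03] 0.023784447725075014 [0.4479 0.2651 0.0536]lk.py:6: RuntimeWarning: Mean of empty slice.
  print(n,rect(P[k]) if k.sum() else 0,P[k].mean(0).round(4))
  ret = um.true_divide(
```

View pics/lk_side.png

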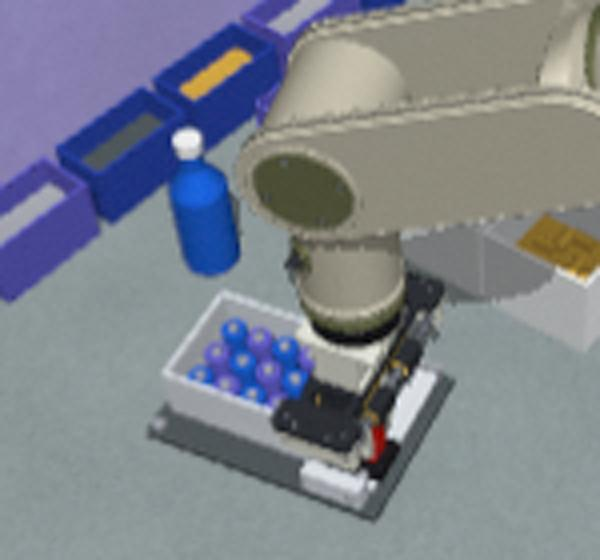

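The lock is in the fingers next to the white lug (about (335,480) in the crop), and the push-back force has risen. I'll press a little more to confirm that this is the stop.

Call:
play_rows(slide=[[0,-0.004,0],[0,-0.004,0],[0,0,0],[0,0,0],[0,0,0],[0,0,0],[0,0,0],[0,0,0]], twist=[[0,0,0],[0,0,0],[0,0,0],[0,0,0],[0,0,0],[0,0,0],[0,0,0],[0,0,0]])

```text
t: 8.2
tool_pos: [0.4479, 0.2653, 0.0536]
orientation: [3.108, 0.408, 0.0]
force: [8.3, -21.1, -0.9]
opening: 0.0233
gripper_force: 15.0
```

It's at the stop: no movement and 21 N. I'll open the fingers and lift.

Call:
play_rows(slide=[[0,0.008,0],[0,0,0],[0,0,0],[0,0,0],[0,0,0],[0,0,0],[0,0,0],[0,0,0]], twist=[[0,0,0],[0,0,0],[0,0,0],[0,0,0],[0,0,0],[0,0,0],[0,0,0],[0,0,0]], fingers=-1)

```text
t: 9.0
tool_pos: [0.4471, 0.2676, 0.0536]
orientation: [-3.115, -0.41, 0.0]
force: [0.4, 0.0, 0.0]
opening: 0.0832
gripper_force: 0.0
```

Call:
play_rows(slide=[[0,0,-0.04],[0,0,-0.1],[0,0,-0.16],[0,0,-0.16],[0,0,-0.16],[0,0,-0.06],[0,0.12,0],[0,0.12,0]], twist=[[0,0,0],[0,0,0],[0,0,0],[0,0,0],[0,0,0],[0,0,0],[0,0,0],[0,0,0]])

```text
t: 9.8
tool_pos: [0.4629, 0.2095, 0.2246]
orientation: [-3.114, -0.413, -0.002]
force: [-0.3, -0.1, 0.0]
opening: 0.093
gripper_force: 0.0
```

```bash
python3 go.py .530 -.2958 .15 .2
```

```text
t 9.8 pos [0.4629 0.2095 0.2246] yaw 0.2638 F [-0.3 -0.1  0. ] grip 0.0 open 0.093
twist units [-0.0001 -0.0015  0.0609] slide units cur axes [-0.2685  2.0214  0.2978] target axes [-0.1387  2.0343  0.2984]
```

Call:
play_rows(slide=[[0,0,0],[-0.01,0.15,0],[-0.01,0.16,0],[-0.01,0.16,0],[-0.01,0.16,0],[-0.01,0.16,0],[-0.01,0.16,0],[-0.01,0.16,0]], twist=[[0,0,0.065],[0,0,0],[0,0,0],[0,0,0],[0,0,0],[0,0,0],[0,0,0],[0,0,0]])

```text
t: 10.6
tool_pos: [0.4986, -0.0677, 0.2235]
orientation: [-3.127, -0.304, 0.0]
force: [0.2, -0.2, 0.6]
opening: 0.0931
gripper_force: 0.0
```

Call:
play_rows(slide=[[-0.01,0.16,0],[-0.01,0.16,0],[-0.01,0.16,0],[-0.01,0.16,0],[-0.01,0.16,0],[-0.01,0.1,0],[0,0,0],[0,0,0]], twist=[[0,0,0],[0,0,0],[0,0,0],[0,0,0],[0,0,0],[0,0,0],[0,0,0],[0,0,0]])

```text
t: 11.4
tool_pos: [0.5271, -0.2897, 0.2229]
orientation: [-3.126, -0.302, 0.001]
force: [-0.4, 0.5, -0.1]
opening: 0.0932
gripper_force: 0.0
```

```bash
python3 lk.py; sed -i 's/^print((Ro.*$//; s/_0//' m2.py; python3 go.py .530 -.2958 .048 .195
```

```text
top (array([449.4, 262.6]), array([15.7, 19.8]), 15.2, 30) [0.4491 0.2626 0.0906]
side (array([448. , 264.9]), array([17.3, 23. ]), 12.4, 79) [0.4453 0.2677 0.0727]
[ 0.6 -0.1  0.8] [-0.    0.01  0.01] 0.09284915390208665 [ 0.5275 -0.2887  0.2234]
t 11.5 pos [ 0.5275 -0.2887  0.2234] yaw 0.1945 F [ 0.6 -0.1  0.8] grip 0.0 open 0.0928
twist units [-0.0007  0.0002 -0.0005] slide units cur axes [0.0046 0.0305 0.7017] target axes [0.0044 0.0299 0.7018]
```

View pics/lk_top.png

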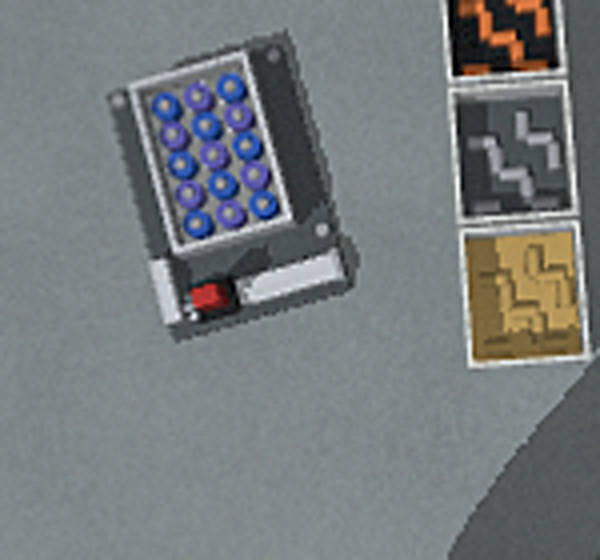

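The bolt is in the lug: in the crop the red grip is at (210,297), up against the white lug at (165,290). Now I'll descend on the cover's sink.

Call:
play_rows(slide=[[0.005,0.03,0.1],[0,0,0.16],[0,0,0.16],[0,0,0.14],[0,0,0.1],[0,0,0.06],[0,0,0.036],[0,0,0]], twist=[[0,0,0],[0,0,0],[0,0,0],[0,0,0],[0,0,0],[0,0,0],[0,0,0],[0,0,0]])

```text
t: 12.3
tool_pos: [0.53, -0.2962, 0.0342]
orientation: [-3.126, -0.305, 0.001]
force: [-0.3, -0.9, -0.3]
opening: 0.0927
gripper_force: 0.0
```

Call:
play_rows(slide=[[0,0,0],[0,0,0],[0,0,0],[0,0,0],[0,0,0],[0,0,0],[0,0,0],[0,0,0]], twist=[[0,0,0],[0,0,0],[0,0,0],[0,0,0],[0,0,0],[0,0,0],[0,0,0],[0,0,0]], fingers=1, force=35)

```text
t: 13.1
tool_pos: [0.5301, -0.2968, 0.0346]
orientation: [-3.127, -0.304, 0.0]
force: [-0.8, 0.5, 0.9]
opening: 0.0339
gripper_force: 1.2
```

Call:
play_rows(slide=[[0,0,0],[0,0,0],[0,0,0],[0,0,0],[0,0,0],[0,0,0],[0,0,0],[0,0,0]], twist=[[0,0,0],[0,0,0],[0,0,0],[0,0,0],[0,0,0],[0,0,0],[0,0,0],[0,0,0]])

```text
t: 13.9
tool_pos: [0.5302, -0.2969, 0.0346]
orientation: [-3.127, -0.304, 0.0]
force: [0.5, 3.3, 0.7]
opening: 0.0298
gripper_force: 35.0
```

Call:
play_rows(slide=[[0,0,-0.02],[0,0,-0.06],[0,0,-0.12],[0,0,-0.16],[0,0,-0.16],[0,0,-0.16],[0,0,-0.08],[0,0,-0.03]], twist=[[0,0,0],[0,0,0],[0,0,0],[0,0,0],[0,0,0],[0,0,0],[0,0,0],[0,0,0]])

```text
t: 14.7
tool_pos: [0.5315, -0.2982, 0.2372]
orientation: [3.122, 0.303, 0.008]
force: [0.1, -0.4, -3.0]
opening: 0.0295
gripper_force: 35.0
```

```bash
cat > cv.py <<'E'
from h import *
from m import rect
from scipy.spatial.transform import Rotation as Ro
s=robot.read_state();p=s['tool_pos'];zu=p[2]-.022
for n in('top','side'):
    im,d=grab(n);P=world(n,d);im=im.astype(int)
    k=(d>0)&(abs(P[...,2]-zu-.004)<.008)&(np.hypot(P[...,0]-p[0],P[...,1]-p[1])<.12)&(im.max(2)<75)
    Q=P[k];A=np.c_[Q[:,:2]-p[:2],np.ones(len(Q))];f=np.linalg.lstsq(A,Q[:,2],rcond=None)[0]
    print(n,rect(Q),'tilt/z',f.round(4))
    c=cams.get_calibration(n)
    T=np.linalg.inv(np.array(c['world_from_camera']));q=T[:3,:3]@p+T[:3,3];u=int(c['cx']+c['fx']*q[0]/q[2]);v=int(c['cy']+c['fy']*q[1]/q[2])
    cv2.imwrite(f'pics/cv_{n}_{s["t"]:.1f}.png',cv2.resize(im[max(v-70,0):v+70,max(u-90,0):u+90,::-1].astype(np.uint8),None,fx=4,fy=4,interpolation=cv2.INTER_CUBIC))
print('underside expected',zu)
E
python3 cv.py; python3 go.py .579 .2615 .22 .258
python3 -c "
from h import *
from m import rect
z=np.load('top0.npz');P=z['P'];k=(abs(P[...,0]-.7)<.12)&(abs(P[...,1]-.2)<.1)&(P[...,2]>.1)&(P[...,2]<.2);print('bottle',rect(P[k]))"
```

```text
top (array([ 534. , -301.4]), array([160.6, 110.2]), 11.6, 573) tilt/z [ 0.007  -0.0071  0.2218]
side (array([ 529.1, -296.1]), array([161. , 114.5]), 12.3, 389) tilt/z [ 0.0068 -0.0129  0.2195]
underside expected 0.21518110498530027
t 14.8 pos [ 0.5307 -0.2975  0.2339] yaw 0.1936 F [-0.4  0.5 -3.7] grip 35.0 open 0.0297
twist units [ 0.0022 -0.0017 -0.0615] slide units cur axes [ 0.6197 -2.157   0.0519] target axes [ 0.7573 -2.1125  0.0555]
bottle (array([758.1, 164.2]), array([51.1, 58.5]), 13.6, 223)
```

Call:
play_rows(slide=[[0,0,0],[0.02,-0.06,0],[0.04,-0.11,0],[0.05,-0.14,0],[0.05,-0.14,0],[0.05,-0.14,0],[0.05,-0.14,0],[0.05,-0.14,0]], twist=[[0,0,-0.055],[0,0,0],[0,0,0],[0,0,0],[0,0,0],[0,0,0],[0,0,0],[0,0,0]])

```text
t: 15.6
tool_pos: [0.55, -0.0645, 0.2303]
orientation: [-3.116, -0.392, 0.004]
force: [0.4, 1.4, -2.4]
opening: 0.0298
gripper_force: 35.0
```

Call:
play_rows(slide=[[0.05,-0.14,0],[0.05,-0.14,0],[0.05,-0.14,0],[0.05,-0.14,0],[0.05,-0.14,0],[0.05,-0.14,0],[0.05,-0.13,0],[0.04,-0.1,0]], twist=[[0,0,0],[0,0,0],[0,0,0],[0,0,0],[0,0,0],[0,0,0],[0,0,0],[0,0,0]])

```text
t: 16.4
tool_pos: [0.5774, 0.2191, 0.2301]
orientation: [-3.117, -0.394, 0.005]
force: [0.4, -1.2, -2.0]
opening: 0.03
gripper_force: 35.0
```

Call:
play_rows(slide=[[0.02,-0.06,0],[0,-0.02,0],[0,0,0],[0,0,0],[0,0,0],[0,0,0],[0,0,0],[0,0,0]], twist=[[0,0,0],[0,0,0],[0,0,0],[0,0,0],[0,0,0],[0,0,0],[0,0,0],[0,0,0]])

```text
t: 17.2
tool_pos: [0.5791, 0.2366, 0.2323]
orientation: [3.117, 0.393, 0.0]
force: [-0.1, 0.8, -3.3]
opening: 0.0296
gripper_force: 35.0
```

```bash
python3 cv.py; python3 go.py .579 .2615 .15 .25
```

```text
top (array([580.1, 233.4]), array([158.2, 108. ]), 14.6, 431) tilt/z [-0.0079 -0.0033  0.2157]
side (array([578.3, 236.9]), array([160.3, 111.4]), 15.2, 622) tilt/z [ 0.0065 -0.0077  0.2152]
underside expected 0.21027824072849488
t 17.3 pos [0.579  0.2368 0.2322] yaw 0.2511 F [-0.4  0.4 -3.2] grip 35.0 open 0.0295
twist units [ 0.     -0.0001  0.001 ] slide units cur axes [ 0.0244 -0.0956  0.3288] target axes [ 0.0244 -0.0957  0.3288]
```

Call:
play_rows(slide=[[0.01,-0.04,0],[0.01,-0.04,0],[0.006,-0.023,0],[0,0,0.04],[0,0,0.1],[0,0,0.1],[0,0,0.08],[0,0,0.03]], twist=[[0,0,0],[0,0,0],[0,0,0],[0,0,0],[0,0,0],[0,0,0],[0,0,0],[0,0,0]])

```text
t: 18.1
tool_pos: [0.5768, 0.2629, 0.1407]
orientation: [3.115, 0.394, -0.008]
force: [-0.7, 0.2, -4.1]
opening: 0.03
gripper_force: 35.0
```

```bash
python3 cv.py; python3 go.py .579 .2633 .105 .25
```

```text
top (array([578.8, 261. ]), array([161.4, 110. ]), 14.5, 394) tilt/z [-0.0056 -0.0159  0.1244]
side (array([574.3, 260.6]), array([157.8, 111.7]), 14.7, 547) tilt/z [0.0041 0.0097 0.1243]
underside expected 0.11868431284707442
t 18.2 pos [0.5776 0.2631 0.1426] yaw 0.2514 F [-0.4 -0.1 -3.1] grip 35.0 open 0.0295
twist units [0.0004 0.0033 0.0013] slide units cur axes [0.0059 0.0007 0.1502] target axes [0.0054 0.0007 0.1502]
```

Call:
play_rows(slide=[[0.003,0,0.02],[0,0,0.03],[0,0,0.03],[0,0,0.03],[0,0,0.02],[0,0,0.015],[0,0,0],[0,0,0]], twist=[[0,0,0],[0,0,0],[0,0,0],[0,0,0],[0,0,0],[0,0,0],[0,0,0],[0,0,0]])

```text
t: 19.0
tool_pos: [0.5796, 0.2638, 0.1085]
orientation: [-3.117, -0.394, -0.0]
force: [0.1, -0.8, -3.4]
opening: 0.0302
gripper_force: 35.0
```

Call:
play_rows(slide=[[0,0,0],[0,0,0],[0,0,0],[0,0,0],[0,0,0],[0,0,0],[0,0,0],[0,0,0]], twist=[[0,0,0],[0,0,0],[0,0,0],[0,0,0],[0,0,0],[0,0,0],[0,0,0],[0,0,0]])

```text
t: 19.8
tool_pos: [0.5795, 0.2637, 0.1084]
orientation: [3.117, 0.394, -0.0]
force: [0.1, -0.2, -3.3]
opening: 0.0298
gripper_force: 35.0
```

```bash
python3 cv.py; python3 go.py .579 .2633 .105 .25; cp pics/cv_side_19*.png pics/final.png; ls pics
```

```text
top (array([581.4, 262.2]), array([160. , 110.4]), 14.4, 376) tilt/z [-0.0038 -0.0027  0.092 ]
side (array([578.5, 261.6]), array([158.4, 111.4]), 14.4, 525) tilt/z [0.0002 0.0226 0.0921]
underside expected 0.0863627075095382
t 19.9 pos [0.5796 0.2638 0.1084] yaw 0.2513 F [ 0.5 -0.2 -3.6] grip 35.0 open 0.0297
twist units [-0.     -0.      0.0012] slide units cur axes [-0.0026  0.0012  0.0136] target axes [-0.0026  0.0012  0.0136]
cv_side_14.7.png
cv_side_17.2.png
cv_side_18.1.png
cv_side_19.8.png
cv_top_14.7.png
cv_top_17.2.png
cv_top_18.1.png
cv_top_19.8.png
final.png
lk_side.png
lk_top.png
side0.png
sidecrop.png
top0.png
topcrop.png
```

View pics/final.png

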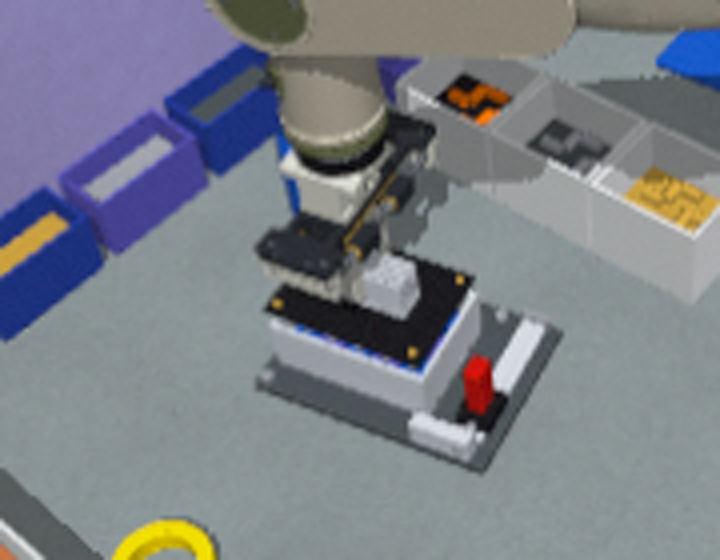

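The cover hovers square over the housing, with its plate at crop (370,310), and the lock is shut at (480,390). The gap is about 19 mm, so I'll lower it 3 mm.

Call:
play_rows(slide=[[-0.003,0,0.006],[0,0,0.006],[0,0,0],[0,0,0],[0,0,0],[0,0,0],[0,0,0],[0,0,0]], twist=[[0,0,-0.006],[0,0,0],[0,0,0],[0,0,0],[0,0,0],[0,0,0],[0,0,0],[0,0,0]])

```text
t: 20.7
tool_pos: [0.5789, 0.2636, 0.1054]
orientation: [-3.116, -0.404, -0.0]
force: [0.6, 0.7, -2.4]
opening: 0.0297
gripper_force: 35.0
```

Call:
play_rows(slide=[[0,0,0],[0,0,0],[0,0,0],[0,0,0],[0,0,0],[0,0,0],[0,0,0],[0,0,0]], twist=[[0,0,0],[0,0,0],[0,0,0],[0,0,0],[0,0,0],[0,0,0],[0,0,0],[0,0,0]])

```text
t: 21.5
tool_pos: [0.5788, 0.2636, 0.1054]
orientation: [-3.116, -0.404, -0.0]
force: [0.8, 0.1, -2.3]
opening: 0.0299
gripper_force: 35.0
```

```bash
python3 cv.py; python3 -c "
from plant import robot
print(robot.close_job())"
```

```text
top (array([580.4, 262.1]), array([160.4, 111.2]), 14.8, 367) tilt/z [ 0.0061 -0.0094  0.0896]
side (array([576.2, 263.3]), array([158.1, 110.1]), 15.3, 518) tilt/z [0.0019 0.0239 0.0893]
underside expected 0.08342164192613352
the job is handed in; nothing more can be done
None
```

I handed the job in at about 21.6 s: the lock is at its end stop, and the cover is held still over the housing, centred to about 2 mm, square and level by camera, with a gap of about 16 mm; the hand-in returned no verdict.

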